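# Pull the cabinet's roof flap shut with the hook pole

## Task

The roof flap of the small white cabinet has been left standing open. Pick up the pole that has the hook on its end, put the hook through the steel ring on the flap's edge and swing the flap fully shut with it. Then unhook the pole and set it down flat on the table without dropping it, leaving the flap shut.

Things in the scene. Friction and masses are not known exactly. Their poses are not given: they have to be found in the camera images.
- pole: Hook pole lying flat, 411 mm long, 0.2 kg. 12 mm aluminium rod along y; rubber grip mid-length (18 wide in x, 90 long, 22 high); 22 mm cubes on the ends, black at -y, steel at +y (centred 200 from the origin). A steel prong (the hook, 10 mm thick, 52 long) sticks out of the steel cube along +x. Origin: under the grip's centre, near the balance point. The other pole, without prong, is not used.
- prong (a point): Middle of the hook's prong, at x 37, y 200, z 11 mm in the pole's frame (rod and prong centre lines are both at z 11); axes as the pole's. The prong's tip is 26 mm farther along +x, the steel cube's face 26 mm back along -x.
- ring (a point): Centre of the steel ring eye fixed to the flap's free edge, mid-length: clear hole 40 mm, bar 6 mm thick. Axes turn with the flap: x is the hole's axis, level, parallel to the hinge; +y points along the flap to the hinge, 220 mm away; z is the flap's outer side (up when shut). When shut the ring is 124 mm above the table and stands 40 mm out from the cabinet's side wall.
- flap (a joint): Roof flap angle, rad: 0 shut (level, against a stop), larger is more open, 1.5 at most (nearly upright). White panel, 220 (along the hinge) x 185 x 8 mm, hinged on one top edge of a fixed white open-topped cabinet, 220 x 180 mm, 120 mm high. A stiff hinge holds it where it is left; about 2 N at the ring moves it.

How it is judged:
By the outcome, as a careful person would: the job done as asked, in the order asked, and still so for the second after the job is handed in, with the robot touching nothing.
It also fails if it takes over 58 s, if anything falls off the work surface, if the arm or the gripper's body presses on something with over 40 N, if the wrist force passes 120 N, or if a joint passes its speed limit or range.

## Robot

A 6-joint arm with a two-finger parallel gripper is mounted at the origin on the work surface. World frame = base frame: x ahead of the robot, y to its left, z up, the work surface at z = 0. Lengths are in m, angles in rad, forces in N, time in s.
With the tool pointing down it reaches from about 0.35 to 0.85 m from the base axis. Payload 8.1 kg.
Tool frame: the origin (TCP) lies between the finger pads; the fingertips stand 11 mm ahead of it and the grasp point (between the pads) lies 8 mm behind it (tips_ahead is the z of the fingertips in the tool frame, in m); z points along the fingers, y is the line along which they close (so a half turn about z gives the same grasp; the last joint's range is limited). The gripper opens to 93 mm and grips with 3 to 60 N. Pads are 15 mm wide; open, the fingers measure 128 mm over their backs; the gripper's body (75 mm by 188 mm) begins 65 mm behind the grasp point.
Start: joints at [1.157, 0.13, 1.488, -0, 1.523, -0.085], TCP at [0.194, 0.568, 0.23] pointing down, gripper open.
Joint ranges: [-2.96, 2.96], [-0.89, 2.26], [0.02, 2.5], [-1.34, 4.48], [0, 2.73], [-2.66, 2.66]. Speed limits (rad/s): [2.39, 2.39, 2.79, 3.14, 3.14, 3.14].

## Interface

Orientations are given as a rotation vector (axis times angle).
In Python, from plant import read_state, read_camera, close_job, tips_ahead gives the robot as it stands. The module is installed in compiled form; this text tells all that it offers.
- The arm moves only by the tool move_arm, never from a script. Its argument "plan" is a list of rows, each a list of 7 numbers: the turn, a rotation vector about the tool's x, y, z in units of 6 degrees (1.0 is 6 degrees), then the shift along the tool's x, y, z in units of 25 mm (1.0 is 25 mm), then the finger opening in mm, from 0 to 93. A call has exactly 10 rows; each row shifts and turns the commanded pose from where the row before left it, along the tool's axes as they then stand; what a row does not reach is not made up. A row lasts 1/10 s, in which the tool goes at most 50 mm and 8.59 degrees, less where a joint would pass 70% of its speed; a pose out of reach is approached as far as the arm can. A call is refused whole if a number of a shift passes 1 or a number of a turn 1, either way. A call with a gripper value outside its range is refused whole. The fingers move at their own pace and stop on an object; "force" is the grip in N (left out, the last holds). Time passes only in rows, so rows that do not move let the fingers close, or fill a call up. It gives the time, the measured TCP pose, the force, the opening and the grip force at its end, in the units of the state.
- read_state(): the state, without advancing time (a new reading comes with each control period).
- read_camera(name): name is "scene" or "top" or "wrist"; returns a dict with "frame" (420x560x3 uint8, red, green, blue), "z_map" (420x560 float32, m along the optical axis (not along the pixel's ray), 0 where there is no reading), "fx", "fy", "cx", "cy" (pixels), "rvec" (rotation vector, rad) and "tvec" (3), from world to camera coordinates, as OpenCV has them. Camera axes: x right, y down, z forward; pixel columns grow to the right and rows downward; lengths in m; the calibration is good to about 2 mm. A picture is of the moment at which its call begins.
- close_job(): hands the job in; it is judged then, once.
The state is a dict: "t": time; "q": joint angles; "dq": joint speeds; "joint_torque": joint torques, N m; "tool_pos": TCP position; "orientation": TCP orientation; "force": force on the tool from outside, world axes, zero at the start; "wrist_torque": the same for the moment, N m; "opening": finger opening in m; "gripper_force": force on a finger pad.
Only numpy, scipy, OpenCV 4.12 (cv2) and the standard library are available. Lean on these libraries where they do the work, as an engineer would, in place of code of your own. Each camera call takes 0.05 s, during which the arm holds its last target. There are 200 camera calls.

## Working session

There is one attempt and no reset: what is moved stays moved. The work goes in short steps, Python scripts to look and compute and a tool call to move; the robot and the scene stay as the last step left them, time stands still between calls to the robot, and variables do not carry over. Pictures are saved under pics/ and viewed, at most 10 in all, crops included, and the job is handed in when it is done.

Besides the shell and the picture viewer there is one more tool, called after ">>>" by a JSON object that holds its "method" and its "body", one argument or row to a line. move_arm: Moves the arm, as the interface text tells. Its arguments: {"type":"object","properties":{"plan":{"type":"array","items":{"type":"array","items":{"type":"number"}}},"force":{"type":"number"}},"required":["plan"]}

```bash
mkdir -p pics; cat > h.py <<'E'
import numpy as np, cv2
from plant import *
from scipy.spatial.transform import Rotation as R
def cam(n):
    c=read_camera(n); c['R']=R.from_rotvec(np.array(c['rvec']).ravel()).as_matrix(); c['t']=np.array(c['tvec']).ravel(); return c
def cloud(c):
    z=c['z_map']; v,u=np.indices(z.shape)
    P=np.stack([(u-c['cx'])/c['fx']*z,(v-c['cy'])/c['fy']*z,z],-1)
    return (P-c['t'])@c['R']
def ray(c,u,v,h):
    d=np.array([(u-c['cx'])/c['fx'],(v-c['cy'])/c['fy'],1])@c['R']; o=-c['t']@c['R']
    return o+d*(h-o[2])/d[2]
def proj(c,p):
    q=np.atleast_2d(p)@c['R'].T+c['t']; return np.c_[q[:,0]/q[:,2]*c['fx']+c['cx'],q[:,1]/q[:,2]*c['fy']+c['cy']]
def save(c,n): cv2.imwrite('pics/'+n,cv2.cvtColor(c['frame'],cv2.COLOR_RGB2BGR))
E
python3 - <<'E'
from h import *
a=cam('scene');b=cam('top')
f=np.vstack([a['frame'],b['frame']]);np.savez('c0.npz',a=cloud(a),b=cloud(b))
cv2.imwrite('pics/0.png',cv2.resize(cv2.cvtColor(np.hstack([a['frame'],b['frame']]),cv2.COLOR_RGB2BGR),(800,300)))
save(b,'top0.png');save(a,'sc0.png')
for c in(a,b):print(c['fx'],-c['t']@c['R'])
print(read_state())
E
```

```text
427.12129896131074 [1.22075091 0.03214638 0.64454966]
381.33379244134784 [0.51938662 0.02821638 0.81361907]
{'t': 0.1, 'q': array([ 1.15656579e+00,  1.31072883e-01,  1.48913915e+00, -5.34415715e-06,
        1.52299651e+00, -8.53745243e-02]), 'dq': array([-0.00046324, -0.00103505, -0.00508182,  0.00024226,  0.00051263,
       -0.00077793]), 'joint_torque': array([ 9.25627319e-04, -5.61339605e+01, -4.93094516e+01,  7.70291314e-02,
        2.90000334e-02, -9.94115817e-05]), 'tool_pos': array([0.19354878, 0.56741818, 0.2287171 ]), 'orientation': array([-5.14176164e-01, -3.09882944e+00,  2.46122634e-03]), 'force': array([-0.71135417,  0.46837339, -0.22945965]), 'wrist_torque': array([-0.00363601,  0.03294836,  0.0120659 ]), 'gripper_force': 0.0, 'opening': 0.09296371105292257}
```

View pics/top0.png

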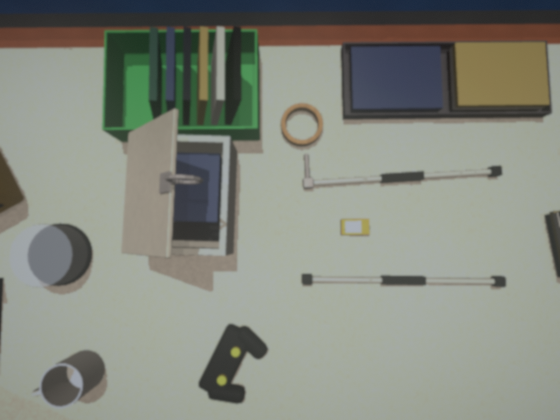

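View pics/sc0.png

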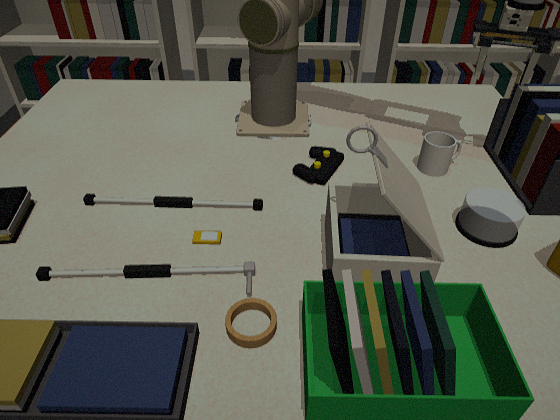

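The hook pole is at the right: grip at about (403,177), steel cube at (308,183), prong tip at (307,156). The flap is open with its ring at about (180,180), and its hinge is on the cabinet's left side. Next I measure these.

```bash
python3 - <<'E'
from h import *
b=cam('top');a=cam('scene')
for n,u,v,h in[('grip',403,177,.022),('steel',308,183,.022),('black',496,171,.022),('tip',307,156,.016),('cabTR',231,137,.12),('cabBR',231,254,.12)]:print(n,ray(b,u,v,h).round(4))
g=cv2.cvtColor(b['frame'],cv2.COLOR_RGB2GRAY)
m=np.zeros_like(g);m[150:200,300:510]=1
C=cloud(b);k=(m>0)&(C[...,2]>.006)&(C[...,2]<.05);P=C[k]
# dark grip
d=k&(g<60);d[:,:350]=False;d[:,470:]=False
Q=C[d];print('gripcloud',Q.shape,Q.min(0).round(4),Q.max(0).round(4))
rod=P[(P[:,0]<P[:,0].max()+1)]
print('all',P.min(0).round(4),P.max(0).round(4))
# flap/ring
for c,bx,nm in((b,(100,270,115,240),'top'),(a,(110,270,330,450),'sc')):
    C=cloud(c);S=C[bx[0]:bx[1],bx[2]:bx[3]].reshape(-1,3);S=S[(S[:,2]>.14)&(S[:,2]<.5)]
    print(nm,len(S),S.min(0).round(3),S.max(0).round(3))
    for z0 in np.arange(.14,.37,.02):
        s=S[abs(S[:,2]-z0)<.01]
        if len(s):print(round(z0,2),len(s),s.min(0).round(3),np.median(s,0).round(3),s.max(0).round(3))
E
```

```text
grip [ 0.6526 -0.231   0.022 ]
steel [ 0.642  -0.0308  0.022 ]
black [ 0.6633 -0.4284  0.022 ]
tip [ 0.7008 -0.0302  0.016 ]
cabTR [0.7143 0.1177 0.12  ]
cabBR [0.4989 0.1179 0.12  ]Traceback (most recent call last):
  File "<stdin>", line 9, in <module>
    return umr_minimum(a, axis, None, out, keepdims, initial, where)
ValueError: zero-size array to reduction operation minimum which has no identity
```

```bash
python3 - <<'E'
from h import *
b=cam('top');a=cam('scene')
print((b['z_map']>0).mean(),cloud(b)[177,395:411:5].round(3),cloud(b)[300,300].round(3),b['frame'][177,403],b['frame'][183,308])
g=cv2.cvtColor(b['frame'],cv2.COLOR_RGB2GRAY)
d=(g<70);d[:165]=0;d[188:]=0;d[:,:370]=0;d[:,440:]=0
v,u=np.nonzero(d);print('grip px',u.mean(),v.mean(),u.min(),u.max(),v.min(),v.max());print(ray(b,u.mean(),v.mean(),.02))
for c,bx,nm in((b,(100,270,115,240),'top'),(a,(110,270,330,450),'sc')):
    C=cloud(c);S=C[bx[0]:bx[1],bx[2]:bx[3]].reshape(-1,3);S=S[(S[:,2]>.13)&(S[:,2]<.5)&(S[:,0]<.78)&(S[:,0]>.3)]
    print(nm,len(S))
    for z0 in np.arange(.14,.39,.02):
        s=S[abs(S[:,2]-z0)<.01]
        if len(s):print(round(z0,2),len(s),s.min(0).round(3),np.median(s,0).round(3),s.max(0).round(3))
E
```

```text
0.9961267006802721 [[ 0.653 -0.215  0.018]
 [ 0.652 -0.224  0.023]
 [ 0.653 -0.235  0.022]
 [ 0.652 -0.246  0.022]] [ 0.397 -0.011  0.   ] [65 67 63] [167 163 158]
grip px 402.0124481327801 176.9668049792531 383 422 173 181
[ 0.65300361 -0.22960015  0.02      ]
top 7113
0.14 860 [0.504 0.1   0.13 ] [0.644 0.296 0.14 ] [0.779 0.31  0.15 ]
0.16 814 [0.502 0.099 0.15 ] [0.623 0.279 0.159] [0.773 0.293 0.17 ]
0.18 796 [0.503 0.25  0.17 ] [0.606 0.263 0.18 ] [0.72  0.275 0.19 ]
0.2 865 [0.501 0.232 0.19 ] [0.609 0.245 0.2  ] [0.72  0.258 0.21 ]
0.22 965 [0.5   0.214 0.21 ] [0.607 0.227 0.22 ] [0.72 0.24 0.23]
0.24 1001 [0.499 0.197 0.23 ] [0.601 0.21  0.24 ] [0.718 0.222 0.25 ]
0.26 1562 [0.5   0.149 0.25 ] [0.604 0.19  0.261] [0.718 0.206 0.27 ]
0.28 80 [0.601 0.136 0.27 ] [0.607 0.174 0.274] [0.611 0.19  0.29 ]
0.3 95 [0.604 0.137 0.29 ] [0.606 0.148 0.306] [0.611 0.186 0.31 ]
0.32 75 [0.604 0.148 0.31 ] [0.607 0.161 0.312] [0.61  0.175 0.315]
sc 3548
0.14 400 [0.505 0.275 0.13 ] [0.649 0.294 0.14 ] [0.725 0.308 0.15 ]
0.16 438 [0.504 0.107 0.15 ] [0.653 0.276 0.16 ] [0.777 0.29  0.17 ]
0.18 438 [0.504 0.24  0.17 ] [0.645 0.259 0.18 ] [0.724 0.273 0.19 ]
0.2 465 [0.503 0.221 0.19 ] [0.647 0.241 0.2  ] [0.723 0.255 0.21 ]
0.22 478 [0.503 0.203 0.21 ] [0.645 0.223 0.22 ] [0.723 0.237 0.23 ]
0.24 456 [0.501 0.185 0.23 ] [0.66  0.206 0.24 ] [0.722 0.219 0.25 ]
0.26 637 [0.501 0.144 0.25 ] [0.629 0.186 0.259] [0.721 0.204 0.269]
0.28 92 [0.604 0.136 0.27 ] [0.611 0.174 0.279] [0.614 0.186 0.29 ]
0.3 131 [0.607 0.137 0.29 ] [0.611 0.16  0.304] [0.615 0.186 0.31 ]
0.32 13 [0.607 0.154 0.31 ] [0.609 0.162 0.311] [0.611 0.168 0.312]
```

```bash
cat >> h.py <<'E'
from scipy.spatial.transform import Slerp
def rows(p0,R0,wps):
    """wps: (pos, Rotation, nrows); prints turn(6deg) and shift(25mm) numbers in tool axes"""
    for p1,R1,n in wps:
        p1=np.array(p1,float);sl=Slerp([0,1],R.concatenate([R0,R1])); ps,Rs=p0,R0
        for i in range(1,n+1):
            Rn=sl(i/n);pn=p0+(p1-p0)*i/n
            r=(Rs.inv()*Rn).as_rotvec(degrees=True)/6; s=Rs.inv().apply(pn-ps)/.025
            if i==1 or abs(r).max()>.02: print(n if i==1 else '',np.r_[r,s].round(2).tolist())
            ps,Rs=pn,Rn
        p0,R0=p1,R1
def down(th,tilt=0):
    """tool down with tool y at world heading th; tilt about world x"""
    y=np.array([np.cos(th),np.sin(th),0]);z=np.array([0,0,-1.]);x=np.cross(y,z)
    return R.from_rotvec([tilt,0,0])*R.from_matrix(np.c_[x,y,z])
def cur():
    s=read_state(); return s['tool_pos'],R.from_rotvec(s['orientation']),s
E
python3 - <<'E'
from h import *
p,o,s=cur(); D=down(.0535)
# intermediate pose: yaw done halfway
m=Slerp([0,1],R.concatenate([o,D]))
print((o.inv()*D).as_rotvec(degrees=True))
rows(p,o,[((.194,.567,.23),D,12),((.35,.1,.23),D,20),((.653,-.23,.12),D,19)])
E
```

```text
[-3.27656076e-02  1.64212871e-02  6.80937908e+01]
12 [-0.0, 0.0, 0.95, -0.0, -0.0, -0.0]
 [-0.0, 0.0, 0.95, -0.0, -0.0, -0.0]
 [-0.0, 0.0, 0.95, -0.0, -0.0, -0.0]
 [-0.0, 0.0, 0.95, -0.0, -0.0, -0.0]
 [-0.0, 0.0, 0.95, -0.0, -0.0, -0.0]
 [-0.0, 0.0, 0.95, -0.0, -0.0, -0.0]
 [-0.0, 0.0, 0.95, -0.0, -0.0, -0.0]
 [-0.0, 0.0, 0.95, -0.0, -0.0, -0.0]
 [-0.0, 0.0, 0.95, -0.0, 0.0, -0.0]
 [-0.0, 0.0, 0.95, -0.0, 0.0, -0.0]
 [-0.0, 0.0, 0.95, -0.0, 0.0, -0.0]
 [-0.0, 0.0, 0.95, -0.0, 0.0, -0.0]
20 [0.0, 0.0, 0.0, -0.95, 0.26, 0.0]
19 [0.0, 0.0, 0.0, -0.73, 0.6, 0.23]
```

>>> {"method": "move_arm", "body": {
  "plan": [
    [0, 0, 1, 0, 0, 0, 93],
    [0, 0, 1, 0, 0, 0, 93],
    [0, 0, 1, 0, 0, 0, 93],
    [0, 0, 1, 0, 0, 0, 93],
    [0, 0, 1, 0, 0, 0, 93],
    [0, 0, 1, 0, 0, 0, 93],
    [0, 0, 1, 0, 0, 0, 93],
    [0, 0, 1, 0, 0, 0, 93],
    [0, 0, 1, 0, 0, 0, 93],
    [0, 0, 1, 0, 0, 0, 93]
  ]
}}

```text
t: 1.3
tool_pos: [0.1937, 0.5678, 0.2295]
orientation: [2.0, 2.423, -0.0]
force: [0.2, -0.3, 0.9]
opening: 0.0928
gripper_force: 0.0
```

>>> {"method": "move_arm", "body": {
  "plan": [
    [0, 0, 0.7, 0, 0, 0, 93],
    [0, 0, 0.65, 0, 0, 0, 93],
    [0, 0, 0, -0.95, 0.26, 0, 93],
    [0, 0, 0, -0.95, 0.26, 0, 93],
    [0, 0, 0, -0.95, 0.26, 0, 93],
    [0, 0, 0, -0.95, 0.26, 0, 93],
    [0, 0, 0, -0.95, 0.26, 0, 93],
    [0, 0, 0, -0.95, 0.26, 0, 93],
    [0, 0, 0, -0.95, 0.26, 0, 93],
    [0, 0, 0, -0.95, 0.26, 0, 93]
  ]
}}

```text
t: 2.3
tool_pos: [0.256, 0.38, 0.2297]
orientation: [-2.161, -2.28, -0.0]
force: [0.7, -0.4, 0.4]
opening: 0.0934
gripper_force: 0.0
```

>>> {"method": "move_arm", "body": {
  "plan": [
    [0, 0, 0, -0.95, 0.26, 0, 93],
    [0, 0, 0, -0.95, 0.26, 0, 93],
    [0, 0, 0, -0.95, 0.26, 0, 93],
    [0, 0, 0, -0.95, 0.26, 0, 93],
    [0, 0, 0, -0.95, 0.26, 0, 93],
    [0, 0, 0, -0.95, 0.26, 0, 93],
    [0, 0, 0, -0.95, 0.26, 0, 93],
    [0, 0, 0, -0.95, 0.26, 0, 93],
    [0, 0, 0, -0.95, 0.26, 0, 93],
    [0, 0, 0, -0.95, 0.26, 0, 93]
  ]
}}

```text
t: 3.3
tool_pos: [0.3336, 0.1463, 0.2298]
orientation: [2.161, 2.28, 0.001]
force: [-0.1, 0.4, -0.7]
opening: 0.0931
gripper_force: 0.0
```

```bash
python3 - <<'E'
from h import *
p,o,s=cur(); D=down(.0535);print(p,s['q'],s['force'],s['t'])
rows(p,o,[((.653,-.23,.12),D,20)])
E
```

```text
[0.33357262 0.14629543 0.22978972] [ 2.72253252e-01 -5.57599820e-01  2.08052003e+00  2.32858292e-05
  1.61806879e+00  2.18737996e-01] [-0.1380362   0.44308427 -0.67536806] 3.3
20 [0.0, -0.0, 0.0, -0.79, 0.6, 0.22]
```

>>> {"method": "move_arm", "body": {
  "plan": [
    [0, 0, 0, -0.95, 0.3, 0, 93],
    [0, 0, 0, -0.9, 0.4, 0, 93],
    [0, 0, 0, -0.8, 0.6, 0.2, 93],
    [0, 0, 0, -0.8, 0.6, 0.2, 93],
    [0, 0, 0, -0.8, 0.6, 0.2, 93],
    [0, 0, 0, -0.8, 0.6, 0.2, 93],
    [0, 0, 0, -0.8, 0.6, 0.2, 93],
    [0, 0, 0, -0.8, 0.6, 0.2, 93],
    [0, 0, 0, -0.8, 0.6, 0.2, 93],
    [0, 0, 0, -0.8, 0.6, 0.2, 93]
  ]
}}

```text
t: 4.3
tool_pos: [0.4823, -0.0523, 0.1894]
orientation: [2.161, 2.28, 0.0]
force: [0.3, 0.1, -0.5]
opening: 0.0931
gripper_force: 0.0
```

>>> {"method": "move_arm", "body": {
  "plan": [
    [0, 0, 0, -0.8, 0.6, 0.2, 70],
    [0, 0, 0, -0.8, 0.6, 0.2, 60],
    [0, 0, 0, -0.8, 0.6, 0.2, 60],
    [0, 0, 0, -0.8, 0.6, 0.2, 60],
    [0, 0, 0, -0.8, 0.6, 0.2, 60],
    [0, 0, 0, -0.8, 0.6, 0.2, 60],
    [0, 0, 0, -0.7, 0.6, 0.2, 60],
    [0, 0, 0, -0.7, 0.6, 0.2, 60],
    [0, 0, 0, -0.7, 0.7, 0.2, 60],
    [0, 0, 0, 0, 0, 0, 60]
  ]
}}

```text
t: 5.3
tool_pos: [0.6287, -0.218, 0.143]
orientation: [-2.162, -2.278, 0.001]
force: [-0.8, 0.2, -0.4]
opening: 0.0596
gripper_force: 0.0
```

```bash
python3 - <<'E'
from h import *
p,o,s=cur(); D=down(.0535);print(p,o.as_rotvec(),s['force'],s['t'])
c=cam('wrist');save(c,'w1.png');w=p
C=cloud(c);
g=cv2.cvtColor(c['frame'],cv2.COLOR_RGB2GRAY)
print(proj(c,np.array([[.653,-.23,.022],[.653-.0024,-.185,.022],[.653+.0024,-.275,.022]])))
E
```

```text
[ 0.62872485 -0.21795856  0.14295636] [-2.16216385e+00 -2.27772407e+00  1.22978509e-03] [-0.80292774  0.16724873 -0.39799766] 5.3
[[301.99081461 218.28406263]
 [302.92997867 172.41647862]
 [301.1201303  260.80718263]]
```

View pics/w1.png

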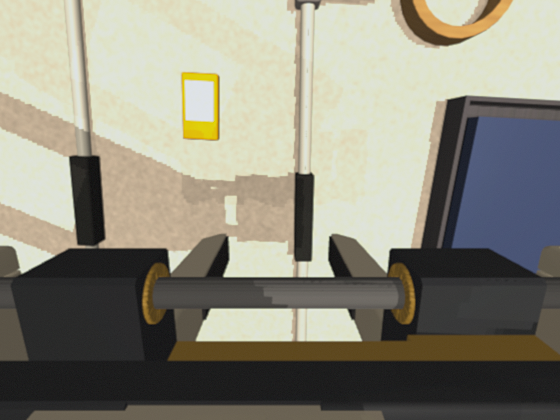

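The wrist view shows the grip at u 295–313, v 173–261. That matches the predicted position to within about 1 mm.

```bash
python3 - <<'E'
from h import *
p,o,s=cur(); D=down(.0535);print(p)
rows(p,o,[((.6535,-.230,.08),D,4),((.6535,-.23,.014),D,5)])
E
```

```text
[ 0.62811472 -0.21693247  0.14341574]
4 [-0.0, -0.0, -0.0, -0.14, 0.25, 0.63]
5 [0.0, 0.0, 0.0, 0.0, 0.0, 0.53]
```

>>> {"method": "move_arm", "body": {
  "plan": [
    [0, 0, 0, -0.14, 0.25, 0.6, 60],
    [0, 0, 0, -0.14, 0.25, 0.6, 60],
    [0, 0, 0, -0.14, 0.25, 0.6, 60],
    [0, 0, 0, -0.14, 0.25, 0.6, 60],
    [0, 0, 0, 0, 0, 0.55, 60],
    [0, 0, 0, 0, 0, 0.55, 60],
    [0, 0, 0, 0, 0, 0.5, 60],
    [0, 0, 0, 0, 0, 0.5, 60],
    [0, 0, 0, 0, 0, 0.35, 60],
    [0, 0, 0, 0, 0, 0, 60]
  ]
}}

```text
t: 6.35
tool_pos: [0.6527, -0.2284, 0.0214]
orientation: [-2.159, -2.278, 0.002]
force: [-0.8, 0.6, -0.7]
opening: 0.0597
gripper_force: 0.0
```

```bash
python3 - <<'E'
from h import *
p,o,s=cur(); D=down(.0535);print(p,s['force'])
rows(p,o,[((.6535,-.23,.014),D,1)])
E
```

```text
[ 0.65266993 -0.22841446  0.0213661 ] [-0.82271004  0.55349847 -0.66534009]
1 [-0.03, -0.01, -0.0, -0.07, 0.03, 0.29]
```

>>> {"method": "move_arm", "body": {
  "plan": [
    [0, 0, 0, -0.05, 0, 0.28, 60],
    [0, 0, 0, 0, 0, 0, 40],
    [0, 0, 0, 0, 0, 0, 25],
    [0, 0, 0, 0, 0, 0, 0],
    [0, 0, 0, 0, 0, 0, 0],
    [0, 0, 0, 0, 0, 0, 0],
    [0, 0, 0, 0, 0, 0, 0],
    [0, 0, 0, 0, 0, 0, 0],
    [0, 0, 0, 0, 0, 0, 0],
    [0, 0, 0, 0, 0, 0, 0]
  ],
  "force": 60
}}

```text
t: 7.35
tool_pos: [0.6542, -0.2302, 0.0166]
orientation: [2.161, 2.28, 0.0]
force: [0.7, -0.0, 1.7]
opening: 0.0171
gripper_force: 60.0
```

```bash
python3 - <<'E'
from h import *
p,o,s=cur(); D=down(.0);print(p,s['force'])
rows(p,o,[(p+[0,0,.03],o,2),((.515,-.20,.294),D,14),((.515,-.08,.294),D,7)])
E
```

```text
[ 0.65416357 -0.23024357  0.01659374] [ 0.65136804 -0.00973065  1.66150466]
2 [0.0, 0.0, 0.0, -0.0, 0.0, -0.6]
14 [0.0, 0.0, 0.04, 0.11, -0.39, -0.71]
 [0.0, 0.0, 0.04, 0.11, -0.39, -0.71]
 [0.0, 0.0, 0.04, 0.1, -0.39, -0.71]
 [0.0, 0.0, 0.04, 0.1, -0.39, -0.71]
 [0.0, 0.0, 0.04, 0.1, -0.39, -0.71]
 [0.0, 0.0, 0.04, 0.1, -0.39, -0.71]
 [0.0, 0.0, 0.04, 0.1, -0.39, -0.71]
 [0.0, 0.0, 0.04, 0.1, -0.4, -0.71]
 [0.0, 0.0, 0.04, 0.1, -0.4, -0.71]
 [0.0, 0.0, 0.04, 0.09, -0.4, -0.71]
 [0.0, 0.0, 0.04, 0.09, -0.4, -0.71]
 [0.0, 0.0, 0.04, 0.09, -0.4, -0.71]
 [0.0, 0.0, 0.04, 0.09, -0.4, -0.71]
 [0.0, 0.0, 0.04, 0.09, -0.4, -0.71]
7 [0.0, 0.0, 0.0, 0.69, 0.0, 0.0]
```

>>> {"method": "move_arm", "body": {
  "plan": [
    [0, 0, 0, 0, 0, -0.3, 0],
    [0, 0, 0, 0, 0, -0.5, 0],
    [0, 0, 0, 0, 0, -0.7, 0],
    [0, 0, 0.05, 0.1, -0.4, -0.7, 0],
    [0, 0, 0.05, 0.1, -0.4, -0.7, 0],
    [0, 0, 0.05, 0.1, -0.4, -0.7, 0],
    [0, 0, 0.05, 0.1, -0.4, -0.7, 0],
    [0, 0, 0.05, 0.1, -0.4, -0.7, 0],
    [0, 0, 0.05, 0.1, -0.4, -0.7, 0],
    [0, 0, 0.05, 0.1, -0.4, -0.7, 0]
  ]
}}

```text
t: 8.35
tool_pos: [0.5833, -0.2154, 0.1791]
orientation: [2.202, 2.238, 0.001]
force: [0.2, 0.2, -1.5]
opening: 0.0172
gripper_force: 60.0
```

>>> {"method": "move_arm", "body": {
  "plan": [
    [0, 0, 0.05, 0.1, -0.4, -0.7, 0],
    [0, 0, 0.05, 0.1, -0.4, -0.7, 0],
    [0, 0, 0.05, 0.1, -0.4, -0.7, 0],
    [0, 0, 0, 0.1, -0.4, -0.7, 0],
    [0, 0, 0, 0.1, -0.4, -0.7, 0],
    [0, 0, 0, 0.1, -0.4, -0.7, 0],
    [0, 0, 0, 0.6, -0.4, -0.4, 0],
    [0, 0, 0, 0.6, 0, 0, 0],
    [0, 0, 0, 0.6, 0, 0, 0],
    [0, 0, 0, 0.4, 0, 0, 0]
  ]
}}

```text
t: 9.35
tool_pos: [0.5133, -0.144, 0.2911]
orientation: [-2.219, -2.223, -0.0]
force: [-0.0, 0.1, -1.6]
opening: 0.0175
gripper_force: 60.0
```

```bash
python3 - <<'E'
from h import *
p,o,s=cur(); D=down(.0);print(p,o.as_rotvec(),s['force'],s['t'])
a=cam('scene');b=cam('top')
T=lambda v:p+o.apply(v)
pr=[T([.2,.011,.0056]),T([.2,.063,.0056]),[.608,.16,.288],T([-.2,0,.0056])];print(np.round(pr,3))
for c,n in((a,'s'),(b,'t')):print(n,proj(c,pr).round(1).tolist())
A=a['frame'][60:270,150:450];B=b['frame'][80:280,100:400]
f=lambda I:cv2.resize(I,(800,300*0+int(I.shape[0]*800/300*.53)))
I=np.vstack([cv2.resize(A,(426,298)),cv2.resize(B,(426,284))]);cv2.imwrite('pics/2.png',cv2.cvtColor(I,cv2.COLOR_RGB2BGR))
E
```

```text
[ 0.51326393 -0.14404939  0.29105864] [-2.21887517e+00 -2.22330728e+00 -1.72351143e-04] [-0.03658211  0.06400782 -1.58588931] 9.35
[[ 0.524  0.056  0.286]
 [ 0.576  0.056  0.286]
 [ 0.608  0.16   0.288]
 [ 0.514 -0.344  0.285]]
s [[296.4, 113.8], [296.9, 128.2], [360.8, 137.4], [76.4, 108.2]]
t [[260.4, 239.0], [260.0, 201.5], [184.9, 179.2], [548.6, 242.9]]
```

View pics/2.png

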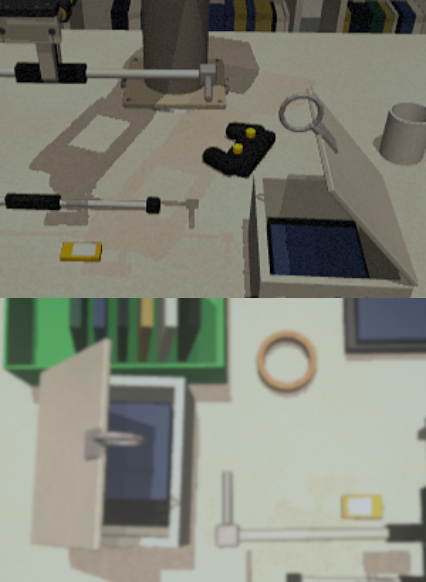

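The prong is where I predicted: its tip is at about (296,129) in scene and (260,202) in top. The ring's centre is at about (361,139) in scene.

>>> {"method": "move_arm", "body": {
  "plan": [
    [0, 0, 0, 0.6, 0, 0, 0],
    [0, 0, 0, 0.6, 0, 0, 0],
    [0, 0, 0, 0.6, 0, 0, 0],
    [0, 0, 0, 0.6, 0, 0, 0],
    [0, 0, 0, 0.6, 0, 0, 0],
    [0, 0, 0, 0.4, 0, 0, 0],
    [0, 0, 0, 0.3, 0, 0, 0],
    [0, 0, 0, 0, 0, 0, 0],
    [0, 0, 0, 0, 0, 0, 0],
    [0, 0, 0, 0, 0, 0, 0]
  ]
}}

```text
t: 10.45
tool_pos: [0.5132, -0.0537, 0.2914]
orientation: [2.221, 2.222, -0.0]
force: [-0.3, -0.1, -1.1]
opening: 0.0178
gripper_force: 60.0
```

```bash
python3 - <<'E'
from h import *
p,o,s=cur();print(p,o.as_rotvec(),s['force'],s['t'])
a=cam('scene');b=cam('top')
T=lambda v:p+o.apply(v)
pr=[T([.2,.011,.0056]),T([.2,.063,.0056]),[.608,.16,.287]];print(np.round(pr,3))
for c,n in((a,'s'),(b,'t')):print(n,proj(c,pr).round(1).tolist())
A=a['frame'][90:190,310:430];B=b['frame'][140:240,130:250]
I=np.hstack([cv2.resize(A,(400,333)),cv2.resize(B,(400,333))]);cv2.imwrite('pics/3.png',cv2.cvtColor(I,cv2.COLOR_RGB2BGR))
E
```

```text
[ 0.51315007 -0.0537176   0.29136753] [ 2.22079581e+00  2.22190938e+00 -3.02198305e-04] [-0.28609952 -0.10117654 -1.1170271 ] 10.45
[[0.524 0.146 0.286]
 [0.576 0.146 0.286]
 [0.608 0.16  0.287]]
s [[346.7, 114.5], [350.1, 128.9], [360.7, 138.0]]
t [[194.8, 239.7], [195.0, 202.1], [185.1, 179.3]]
```

View pics/3.png

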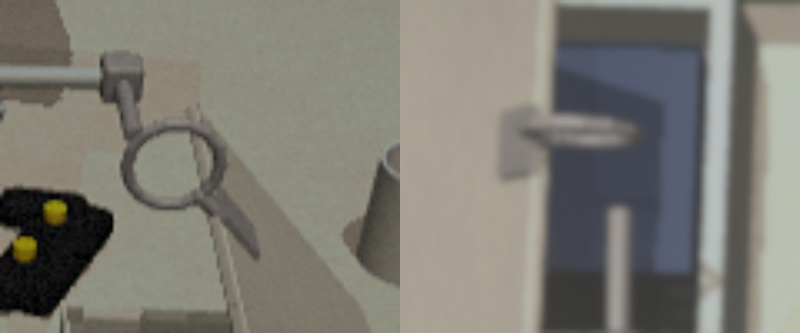

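The ring's centre is at about (362,139) in scene and (185,179) in top, which puts it at (0.608, 0.161, 0.287). The prong needs +15 mm in y and then +58 mm in x.

>>> {"method": "move_arm", "body": {
  "plan": [
    [0, 0, 0, 0.3, 0, 0, 0],
    [0, 0, 0, 0.3, 0, 0, 0],
    [0, 0, 0, 0, 0, 0, 0],
    [0, 0, 0, 0, 0.4, 0, 0],
    [0, 0, 0, 0, 0.4, 0, 0],
    [0, 0, 0, 0, 0.4, 0, 0],
    [0, 0, 0, 0, 0.4, 0, 0],
    [0, 0, 0, 0, 0.4, 0, 0],
    [0, 0, 0, 0, 0.3, 0, 0],
    [0, 0, 0, 0, 0, 0, 0]
  ]
}}

```text
t: 11.55
tool_pos: [0.5714, -0.0382, 0.291]
orientation: [-2.22, -2.222, 0.0]
force: [-0.5, 0.6, -1.9]
opening: 0.0175
gripper_force: 60.0
```

```bash
python3 - <<'E'
from h import *
p,o,s=cur();print(p,o.as_rotvec(),s['force'],s['t'])
a=cam('scene');b=cam('top')
T=lambda v:p+o.apply(v)
pr=[T([.2,.037,.0056])];print(np.round(pr,3))
A=a['frame'][90:190,310:430];B=b['frame'][140:240,130:250]
I=np.hstack([cv2.resize(A,(400,333)),cv2.resize(B,(400,333))]);cv2.imwrite('pics/4.png',cv2.cvtColor(I,cv2.COLOR_RGB2BGR))
E
```

```text
[ 0.57141407 -0.03821176  0.29095236] [-2.21988012e+00 -2.22239122e+00  4.77981201e-04] [-0.45497606  0.61249254 -1.94621097] 11.55
[[0.608 0.162 0.285]]
```

View pics/4.png

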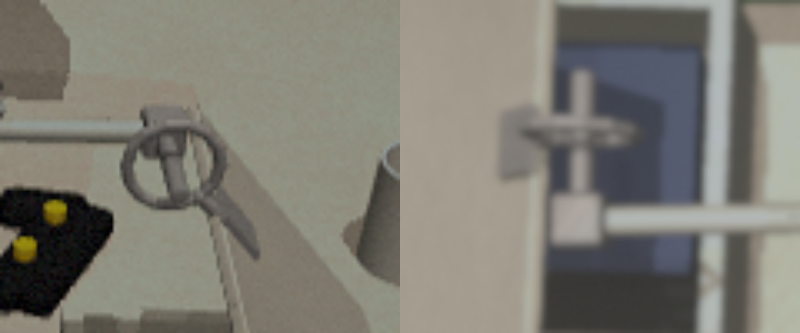

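The prong is through the ring in both crops: at about (175,165) on the left and (580,130) on the right. Next I work out the closing arc.

```bash
python3 - <<'E'
import numpy as np
P=lambda t:np.array([.307-.22*np.cos(t)-.015*np.sin(t),.124+.22*np.sin(t)-.015*np.cos(t)])
pr=np.array([.162,.285])
for t in np.linspace(.84,0,16):
    q=P(t);d=(q-pr)/.025;print(round(t,3),q.round(4),[round(d[0],2),round(-d[1],2)]);pr=q
E
```

```text
0.84 [0.149  0.2778] [np.float64(-0.52), np.float64(0.29)]
0.784 [0.1406 0.2687] [np.float64(-0.33), np.float64(0.36)]
0.728 [0.1328 0.2592] [np.float64(-0.31), np.float64(0.38)]
0.672 [0.1255 0.2492] [np.float64(-0.29), np.float64(0.4)]
0.616 [0.1188 0.2389] [np.float64(-0.27), np.float64(0.41)]
0.56 [0.1126 0.2282] [np.float64(-0.25), np.float64(0.43)]
0.504 [0.1071 0.2171] [np.float64(-0.22), np.float64(0.44)]
0.448 [0.1022 0.2058] [np.float64(-0.2), np.float64(0.45)]
0.392 [0.098  0.1942] [np.float64(-0.17), np.float64(0.46)]
0.336 [0.0944 0.1824] [np.float64(-0.14), np.float64(0.47)]
0.28 [0.0914 0.1704] [np.float64(-0.12), np.float64(0.48)]
0.224 [0.0892 0.1582] [np.float64(-0.09), np.float64(0.49)]
0.168 [0.0876 0.146 ] [np.float64(-0.06), np.float64(0.49)]
0.112 [0.0867 0.1337] [np.float64(-0.04), np.float64(0.49)]
0.056 [0.0865 0.1213] [np.float64(-0.01), np.float64(0.49)]
0.0 [0.087 0.109] [np.float64(0.02), np.float64(0.49)]
```

>>> {"method": "move_arm", "body": {
  "plan": [
    [0, 0, 0, -0.3, 0, 0.15, 0],
    [0, 0, 0, -0.2, 0, 0.15, 0],
    [0, 0, 0, -0.33, 0, 0.36, 0],
    [0, 0, 0, -0.31, 0, 0.38, 0],
    [0, 0, 0, -0.29, 0, 0.4, 0],
    [0, 0, 0, -0.27, 0, 0.41, 0],
    [0, 0, 0, -0.25, 0, 0.43, 0],
    [0, 0, 0, -0.22, 0, 0.44, 0],
    [0, 0, 0, 0, 0, 0, 0],
    [0, 0, 0, 0, 0, 0, 0]
  ]
}}

```text
t: 12.65
tool_pos: [0.5705, -0.0925, 0.223]
orientation: [-2.22, -2.222, 0.001]
force: [-0.2, -0.4, -2.4]
opening: 0.0178
gripper_force: 60.0
```

```bash
python3 - <<'E'
from h import *
p,o,s=cur();print(p,o.as_rotvec(),s['force'],s['wrist_torque'],s['t'])
a=cam('scene');b=cam('top')
T=lambda v:p+o.apply(v)
pr=[T([.2,.011,.0056]),T([.2,.063,.0056])];print(np.round(pr,3))
for c in(a,b):print(proj(c,pr).round(1).tolist())
C=cloud(a)[90:270,300:460].reshape(-1,3);
for z in(.15,.17,.19,.21):
  q=C[(abs(C[:,2]-z)<.006)&(C[:,0]<.72)&(C[:,0]>.64)];print(z,len(q),np.median(q,0).round(4) if len(q) else 0)
A=a['frame'][100:220,270:430];B=b['frame'][130:250,130:290]
I=np.hstack([cv2.resize(A,(400,300)),cv2.resize(B,(400,300))]);cv2.imwrite('pics/5.png',cv2.cvtColor(I,cv2.COLOR_RGB2BGR))
E
```

```text
[ 0.57050829 -0.09249566  0.22295446] [-2.22018002e+00 -2.22179626e+00  6.40659443e-04] [-0.17434848 -0.42544227 -2.35345865] [-0.04971602  0.09464237 -0.0048643 ] 12.65
[[0.581 0.108 0.217]
 [0.633 0.108 0.217]]
[[324.4, 163.8], [326.5, 181.0]]
[[229.5, 203.0], [229.5, 170.3]]
0.15 324 [0.6842 0.2597 0.1503]
0.17 348 [0.6848 0.2222 0.1702]
0.19 397 [0.6876 0.184  0.1902]
0.21 375 [0.6842 0.1482 0.2089]
```

View pics/5.png

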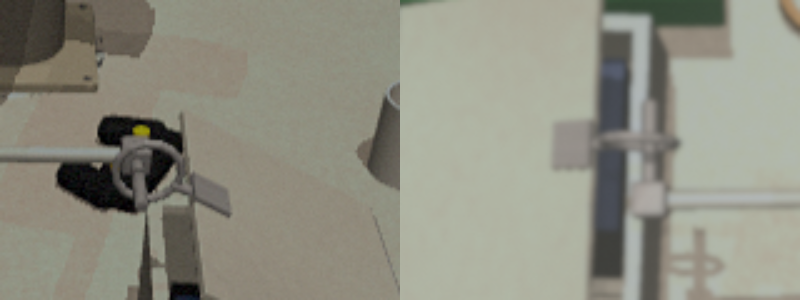

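The flap is following: its angle is now about 0.49 rad. The prong tip is at about (138,208) in the left crop, as predicted, so the grip hasn't slipped.

>>> {"method": "move_arm", "body": {
  "plan": [
    [0, 0, 0, -0.2, 0, 0.45, 0],
    [0, 0, 0, -0.17, 0, 0.46, 0],
    [0, 0, 0, -0.14, 0, 0.47, 0],
    [0, 0, 0, -0.12, 0, 0.48, 0],
    [0, 0, 0, -0.09, 0, 0.48, 0],
    [0, 0, 0, -0.06, 0, 0.48, 0],
    [0, 0, 0, -0.04, 0, 0.48, 0],
    [0, 0, 0, 0, 0, 0.4, 0],
    [0, 0, 0, 0, 0, 0.3, 0],
    [0, 0, 0, 0, 0, 0, 0]
  ]
}}

```text
t: 13.75
tool_pos: [0.5699, -0.1126, 0.1218]
orientation: [-2.219, -2.221, 0.002]
force: [-0.0, 0.2, -1.4]
opening: 0.0172
gripper_force: 60.0
```

```bash
cat > f.py <<'E'
from h import *
p,o,s=cur();print(p,o.as_rotvec(),s['force'],s['wrist_torque'],s['t'])
a=cam('scene');b=cam('top')
T=lambda v:p+o.apply(v)
pr=[T([.2,.011,.0056]),T([.2,.063,.0056])];print(np.round(pr,3))
for c in(a,b):
  C=cloud(c).reshape(-1,3);q=C[(C[:,0]<.71)&(C[:,0]>.64)&(C[:,1]<.29)&(C[:,1]>.14)&(C[:,2]>.11)&(C[:,2]<.25)]
  if len(q):print(len(q),'slope,z(.22):',np.polyfit(q[:,1]-.22,q[:,2],1).round(4))
E
python3 f.py
```

```text
[ 0.56986117 -0.11256906  0.12182597] [-2.21866749e+00 -2.22139575e+00  1.72229097e-03] [-0.04422507  0.22837683 -1.35530278] [-0.09075652  0.07031949 -0.0216436 ] 13.75
[[0.581 0.087 0.116]
 [0.633 0.088 0.116]]
2332 slope,z(.22): [-0.0283  0.1288]
3121 slope,z(.22): [-0.03    0.1309]
```

>>> {"method": "move_arm", "body": {
  "plan": [
    [0, 0, 0, 0, 0, 0.1, 0],
    [0, 0, 0, 0, 0, 0.1, 0],
    [0, 0, 0, 0, 0, 0.1, 0],
    [0, 0, 0, 0, 0, 0.1, 0],
    [0, 0, 0, 0, 0, 0, 0],
    [0, 0, 0, 0, 0, 0, 0],
    [0, 0, 0, 0, 0, 0, 0],
    [0, 0, 0, 0, 0, 0, 0],
    [0, 0, 0, 0, 0, 0, 0],
    [0, 0, 0, 0, 0, 0, 0]
  ]
}}

```text
t: 14.85
tool_pos: [0.5707, -0.1129, 0.1135]
orientation: [2.22, 2.223, 0.0]
force: [-0.1, -0.1, -0.9]
opening: 0.0175
gripper_force: 60.0
```

```bash
python3 f.py
```

```text
[ 0.5707283  -0.11293866  0.11346388] [2.22022479e+00 2.22252767e+00 6.41359342e-05] [-0.12034425 -0.06031177 -0.86263796] [ 0.2046317   0.00644958 -0.03525189] 14.85
[[0.582 0.087 0.108]
 [0.634 0.087 0.108]]
2348 slope,z(.22): [0.0013 0.1263]
3135 slope,z(.22): [0.0004 0.1285]
```

>>> {"method": "move_arm", "body": {
  "plan": [
    [0, 0, 0, 0, 0, 0.1, 0],
    [0, 0, 0, 0, 0, 0.1, 0],
    [0, 0, 0, 0, 0, 0, 0],
    [0, 0, 0, 0, 0, 0, 0],
    [0, 0, 0, 0, 0, 0, 0],
    [0, 0, 0, 0, 0, 0, 0],
    [0, 0, 0, 0, 0, 0, 0],
    [0, 0, 0, 0, 0, 0, 0],
    [0, 0, 0, 0, 0, 0, 0],
    [0, 0, 0, 0, 0, 0, 0]
  ]
}}

```text
t: 15.95
tool_pos: [0.5707, -0.1129, 0.1084]
orientation: [2.22, 2.223, 0.0]
force: [0.4, -0.8, 1.2]
opening: 0.0173
gripper_force: 60.0
```

```bash
cat >> f.py <<'E'
A=a['frame'][120:300,60:430]
cv2.imwrite('pics/%.2f.png'%s['t'],cv2.cvtColor(cv2.resize(A,(740,360)),cv2.COLOR_RGB2BGR))
E
python3 f.py;ls pics
```

```text
[ 0.57074042 -0.11294052  0.10842977] [2.22019004e+00 2.22254388e+00 4.04655856e-05] [ 0.39262447 -0.76789256  1.1512218 ] [ 0.31995977 -0.0323394  -0.05015639] 15.95
[[0.582 0.087 0.103]
 [0.634 0.087 0.103]]
2363 slope,z(.22): [0.001  0.1263]
3135 slope,z(.22): [0.0004 0.1285]
0.png
15.95.png
2.png
3.png
4.png
5.png
sc0.png
top0.png
w1.png
```

>>> {"method": "move_arm", "body": {
  "plan": [
    [0, 0, 0, 0, 0, -0.2, 0],
    [0, 0, 0, 0, 0, -0.2, 0],
    [0, 0, 0, 0, 0, -0.2, 0],
    [0, 0, 0, 0, 0, 0, 0],
    [0, 0, 0, 0, 0, 0, 0],
    [0, 0, 0, 0, 0, 0, 0],
    [0, 0, 0, 0, 0, 0, 0],
    [0, 0, 0, 0, 0, 0, 0],
    [0, 0, 0, 0, 0, 0, 0],
    [0, 0, 0, 0, 0, 0, 0]
  ]
}}

```text
t: 17.05
tool_pos: [0.5707, -0.1129, 0.1233]
orientation: [-2.22, -2.223, 0.0]
force: [-0.7, 1.4, -2.1]
opening: 0.0172
gripper_force: 60.0
```

```bash
cat >> f.py <<'E'
C=cloud(a).reshape(-1,3)
q=C[(abs(C[:,0]-p[0])<.03)&(C[:,1]>p[1]+.06)&(C[:,1]<p[1]+.18)&(abs(C[:,2]-p[2])<.03)]
print('rod',len(q),np.polyfit(q[:,1]-p[1],q[:,2],1).round(4),np.polyfit(q[:,1]-p[1],q[:,0],1).round(4))
print('tip px',proj(a,pr).round(1).tolist())
E
python3 f.py;ls pics
```

```text
[ 0.57066736 -0.11292148  0.12330491] [-2.22020563e+00 -2.22253056e+00  8.62990763e-05] [-0.66993527  1.42064373 -2.09437179] [-0.05556949  0.08356414  0.02830942] 17.05
[[0.581 0.087 0.118]
 [0.633 0.087 0.118]]
2355 slope,z(.22): [0.0005 0.1263]
3135 slope,z(.22): [-0.0002  0.1285]
rod 381 [0.0011 0.1202] [-0.0074  0.5753]
tip px [[310.0, 206.6], [311.2, 224.5]]
0.png
15.95.png
17.05.png
2.png
3.png
4.png
5.png
sc0.png
top0.png
w1.png
```

View pics/17.05.png

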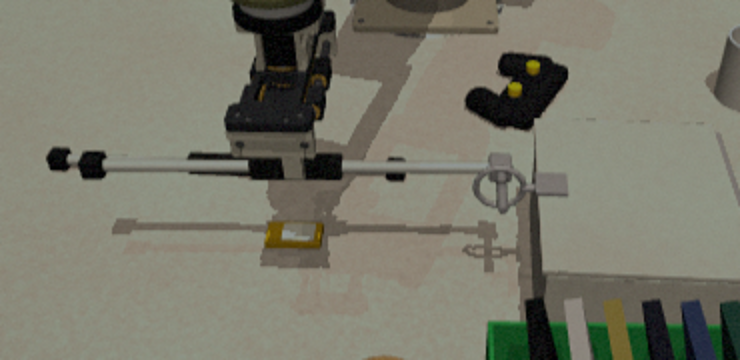

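The flap lies level and shut, and the prong is free inside the ring at about (500,187) in the crop. I'll withdraw it along -x.

>>> {"method": "move_arm", "body": {
  "plan": [
    [0, 0, 0, 0, 0, -0.15, 0],
    [0, 0, 0, 0, -0.2, 0, 0],
    [0, 0, 0, 0, -0.4, 0, 0],
    [0, 0, 0, 0, -0.4, 0, 0],
    [0, 0, 0, 0, -0.4, 0, 0],
    [0, 0, 0, 0, -0.4, 0, 0],
    [0, 0, 0, 0, -0.4, 0, 0],
    [0, 0, 0, 0, -0.4, 0, 0],
    [0, 0, 0, 0, -0.3, 0, 0],
    [0, 0, 0, 0, 0, 0, 0]
  ]
}}

```text
t: 18.15
tool_pos: [0.4973, -0.113, 0.1271]
orientation: [-2.22, -2.222, 0.0]
force: [0.3, 1.0, -2.0]
opening: 0.0173
gripper_force: 60.0
```

```bash
python3 f.py; python3 - <<'E'
from h import *
p,o,s=cur();D=down(0)
rows(p,o,[((p[0],-.245,p[2]),D,8),((.645,-.245,.08),D,8),((.645,-.245,.0175),D,6)])
E
```

```text
[ 0.49730104 -0.1130151   0.12712345] [-2.22049177e+00 -2.22216407e+00  2.00505091e-04] [ 0.29259141  0.99170015 -1.97281617] [-0.11337758  0.11159309 -0.01410037] 18.15
[[0.508 0.087 0.122]
 [0.56  0.087 0.122]]
2351 slope,z(.22): [0.0005 0.1263]
3128 slope,z(.22): [-0.0015  0.1284]
rod 341 [0.0156 0.1214] [-0.0028  0.5021]
tip px [[308.6, 182.6], [309.7, 198.2]]
8 [0.0, 0.0, 0.0, -0.66, -0.0, 0.0]
8 [0.0, 0.0, 0.0, 0.0, 0.73, 0.24]
6 [0.0, 0.0, 0.0, 0.0, 0.0, 0.42]
```

>>> {"method": "move_arm", "body": {
  "plan": [
    [0, 0, 0, -0.4, 0, 0, 0],
    [0, 0, 0, -0.6, 0, 0, 0],
    [0, 0, 0, -0.6, 0, 0, 0],
    [0, 0, 0, -0.6, 0, 0, 0],
    [0, 0, 0, -0.6, 0, 0, 0],
    [0, 0, 0, -0.6, 0, 0, 0],
    [0, 0, 0, -0.6, 0, 0, 0],
    [0, 0, 0, -0.6, 0.4, 0, 0],
    [0, 0, 0, -0.4, 0.6, 0, 0],
    [0, 0, 0, -0.3, 0.7, 0, 0]
  ]
}}

```text
t: 19.25
tool_pos: [0.541, -0.2472, 0.1271]
orientation: [-2.222, -2.221, 0.0]
force: [0.0, -0.1, -1.9]
opening: 0.0176
gripper_force: 60.0
```

>>> {"method": "move_arm", "body": {
  "plan": [
    [0, 0, 0, 0, 0.7, 0.2, 0],
    [0, 0, 0, 0, 0.7, 0.2, 0],
    [0, 0, 0, 0, 0.7, 0.2, 0],
    [0, 0, 0, 0, 0.7, 0.2, 0],
    [0, 0, 0, 0, 0.7, 0.3, 0],
    [0, 0, 0, 0, 0.5, 0.4, 0],
    [0, 0, 0, 0, 0.3, 0.5, 0],
    [0, 0, 0, 0, 0, 0.5, 0],
    [0, 0, 0, 0, 0, 0.5, 0],
    [0, 0, 0, 0, 0, 0, 0]
  ]
}}

```text
t: 20.25
tool_pos: [0.6458, -0.2447, 0.0486]
orientation: [-2.217, -2.219, 0.003]
force: [-0.0, 0.3, -1.9]
opening: 0.0177
gripper_force: 60.0
```

```bash
python3 - <<'E'
from h import *
p,o,s=cur();D=down(0);print(p,s['force'],s['t'])
a=cam('top');C=cloud(a).reshape(-1,3)
q=C[(abs(C[:,0]-p[0])<.015)&(abs(C[:,1]-p[1])>.06)&(abs(C[:,1]-p[1])<.18)&(abs(C[:,2]-p[2])<.025)&(C[:,2]>.02)]
print('rod',len(q),np.polyfit(q[:,1]-p[1],q[:,2],1).round(4))
rows(p,o,[((p[0],p[1],.0185),D,6)])
E
```

```text
[ 0.64583743 -0.2446658   0.04864349] [-0.02726358  0.28315124 -1.9259053 ] 20.25
rod 346 [0.0074 0.0488]
6 [-0.01, -0.0, 0.0, -0.0, 0.0, 0.2]
```

>>> {"method": "move_arm", "body": {
  "plan": [
    [0, 0, 0, 0, 0, 0.25, 0],
    [0, 0, 0, 0, 0, 0.25, 0],
    [0, 0, 0, 0, 0, 0.2, 0],
    [0, 0, 0, 0, 0, 0.15, 0],
    [0, 0, 0, 0, 0, 0.1, 0],
    [0, 0, 0, 0, 0, 0.1, 0],
    [0, 0, 0, 0, 0, 0.05, 0],
    [0, 0, 0, 0, 0, 0, 0],
    [0, 0, 0, 0, 0, 0, 0],
    [0, 0, 0, 0, 0, 0, 0]
  ]
}}

```text
t: 21.3
tool_pos: [0.6486, -0.2454, 0.0249]
orientation: [2.22, 2.222, 0.0]
force: [0.6, -0.3, -1.7]
opening: 0.0174
gripper_force: 60.0
```

>>> {"method": "move_arm", "body": {
  "plan": [
    [0, 0, 0, 0, 0, 0.1, 0],
    [0, 0, 0, 0, 0, 0.1, 0],
    [0, 0, 0, 0, 0, 0.05, 0],
    [0, 0, 0, 0, 0, 0.05, 0],
    [0, 0, 0, 0, 0, 0.02, 0],
    [0, 0, 0, 0, 0, 0, 0],
    [0, 0, 0, 0, 0, 0, 0],
    [0, 0, 0, 0, 0, 0, 0],
    [0, 0, 0, 0, 0, 0, 0],
    [0, 0, 0, 0, 0, 0, 0]
  ]
}}

```text
t: 22.3
tool_pos: [0.6484, -0.2453, 0.0167]
orientation: [2.22, 2.223, 0.0]
force: [0.5, 0.2, -1.0]
opening: 0.0172
gripper_force: 60.0
```

>>> {"method": "move_arm", "body": {
  "plan": [
    [0, 0, 0, 0, 0, 0.06, 0],
    [0, 0, 0, 0, 0, 0, 0],
    [0, 0, 0, 0, 0, 0, 0],
    [0, 0, 0, 0, 0, 0, 0],
    [0, 0, 0, 0, 0, 0, 0],
    [0, 0, 0, 0, 0, 0, 20],
    [0, 0, 0, 0, 0, 0, 25],
    [0, 0, 0, 0, 0, 0, 32],
    [0, 0, 0, 0, 0, 0, 42],
    [0, 0, 0, 0, 0, 0, 50]
  ]
}}

```text
t: 23.3
tool_pos: [0.6483, -0.2453, 0.0149]
orientation: [-2.22, -2.222, 0.0]
force: [-0.3, 0.1, 0.0]
opening: 0.0439
gripper_force: 0.0
```

>>> {"method": "move_arm", "body": {
  "plan": [
    [0, 0, 0, 0, 0, 0, 50],
    [0, 0, 0, 0, 0, 0, 50],
    [0, 0, 0, 0, 0, -0.2, 50],
    [0, 0, 0, 0, 0, -0.4, 50],
    [0, 0, 0, 0, 0, -0.7, 50],
    [0, 0, 0, 0, 0, -1, 50],
    [0, 0, 0, 0, 0, -1, 50],
    [0, 0, 0, 0, 0, -1, 50],
    [0, 0, 0, 0, 0, -0.5, 50],
    [0, 0, 0, 0, 0, 0, 50]
  ]
}}

```text
t: 24.3
tool_pos: [0.6502, -0.2462, 0.1394]
orientation: [2.216, 2.219, 0.003]
force: [0.1, -0.4, 0.8]
opening: 0.0501
gripper_force: 0.0
```

```bash
python3 - <<'E'
from h import *
p,o,s=cur();print(p,s['force'],s['t'],s['opening'])
a=cam('scene');save(a,'end.png')
for c in (a,cam('top')):
  C=cloud(c).reshape(-1,3);q=C[(C[:,0]<.71)&(C[:,0]>.64)&(C[:,1]<.29)&(C[:,1]>.14)&(C[:,2]>.11)&(C[:,2]<.25)]
  print('slope,z(.22):',np.polyfit(q[:,1]-.22,q[:,2],1).round(4))
E
```

```text
[ 0.65024868 -0.24619002  0.13939417] [ 0.07935421 -0.43543909  0.83148403] 24.3 0.05011950377574933
slope,z(.22): [0.0004 0.1264]
slope,z(.22): [0.0006 0.1285]
```

View pics/end.png

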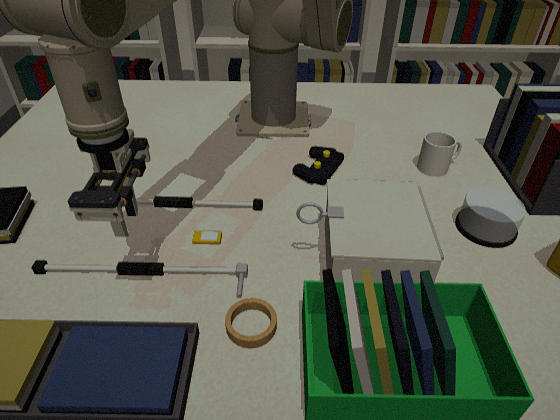

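The pole lies flat from about (40,268) to (241,268), and the gripper is clear above it. The flap is shut and level, with the ring at (310,213).

```bash
python3 -c "
from plant import close_job;print(close_job())"
```

```text
the job is handed in; nothing more can be done
None
```

The flap is fully shut, and the pole is unhooked and lying flat on the table with the gripper clear of it; I handed the job in after about 24 s.

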